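# Pack the engine rebuild parts into the colour-coded tray

### The job

Pack the parts for the engine rebuild into the tray of coloured bins: the piston in the red bin, the larger of the two bearings in the blue bin, the hub spacer in the yellow bin and the silver steel bolt in the green bin, each upright as it stands now and resting on the floor of its bin. The smaller bearing and the brass bolt belong to another job: leave them standing where they are.

Things in the scene. Friction and masses are not known exactly. Their poses are not given: they have to be found in the camera images.
- piston_mid (a point): Alloy piston with a flat crown, standing on its skirt: the widest and bulkiest of the loose parts; 54 mm diameter, 48 mm high, 0.16 kg. The point is its centre, half-way up; z axis up along its own axis.
- big_bearing_mid (a point): The larger of two steel ball bearings, lying flat: 47 mm diameter, 14 mm high, with a hole in the middle and a dark ring. The point is its centre, half-way up; z axis up along its own axis.
- spacer_mid (a point): Alloy hub spacer, a plain thick-walled tube standing on end: 38 mm diameter, 30 mm high (twice as tall as the bearings, no dark ring). The point is its centre, half-way up; z axis up along its own axis.
- steel_bolt_mid (a point): Silver-grey steel hex bolt, 55 mm long, standing on its head, thread up. The head is 19 x 22 mm; above it the bolt narrows to the thread, and can be gripped from the middle upward, about 11 to 17 mm wide. The point is its centre, half-way up; z axis up along its own axis.
- small_bearing_mid (a point): The smaller of the two steel ball bearings, lying flat: 40 mm diameter, 14 mm high. Does not belong in the tray. The point is its centre, half-way up; z axis up along its own axis.
- brass_bolt_mid (a point): Yellow brass hex bolt, 70 mm long, standing on its head (19 x 22 mm), thread up. Does not belong in the tray. The point is its centre, half-way up; z axis up along its own axis.
- bin_red_in (a point): The red bin: shallow open square plastic bin, 92 x 92 mm outside, 87 x 87 mm inside, walls 2.5 mm thick, rim 14 mm above its own underside and about 17 mm above the worktop. It is one of four bins (red, yellow, blue, green) fixed two by two in a low dark steel tray 196 mm square that does not move; which bin is at which place changes. The point is the centre of the bin's inner floor, about 6 mm above the worktop; x and y axes are parallel to the walls, z up.
- bin_blue_in (a point): The blue bin: shallow open square plastic bin, 92 x 92 mm outside, 87 x 87 mm inside, walls 2.5 mm thick, rim 14 mm above its own underside and about 17 mm above the worktop. It is one of four bins (red, yellow, blue, green) fixed two by two in a low dark steel tray 196 mm square that does not move; which bin is at which place changes. The point is the centre of the bin's inner floor, about 6 mm above the worktop; x and y axes are parallel to the walls, z up.
- bin_yellow_in (a point): The yellow bin: shallow open square plastic bin, 92 x 92 mm outside, 87 x 87 mm inside, walls 2.5 mm thick, rim 14 mm above its own underside and about 17 mm above the worktop. It is one of four bins (red, yellow, blue, green) fixed two by two in a low dark steel tray 196 mm square that does not move; which bin is at which place changes. The point is the centre of the bin's inner floor, about 6 mm above the worktop; x and y axes are parallel to the walls, z up.
- bin_green_in (a point): The green bin: shallow open square plastic bin, 92 x 92 mm outside, 87 x 87 mm inside, walls 2.5 mm thick, rim 14 mm above its own underside and about 17 mm above the worktop. It is one of four bins (red, yellow, blue, green) fixed two by two in a low dark steel tray 196 mm square that does not move; which bin is at which place changes. The point is the centre of the bin's inner floor, about 6 mm above the worktop; x and y axes are parallel to the walls, z up.
Not all that is in view belongs to the job. What is shaped like the part that bears big_bearing_mid but pink or purple is not meant.

How it is judged:
By the outcome, as a careful person would: the job done as asked, in the order asked, and still so for the second after the job is handed in, with the robot touching nothing.
It also fails if it takes over 120 s, if anything falls off the work surface, if the arm or the gripper's body presses on something with over 40 N, if the wrist force passes 120 N, or if a joint passes its speed limit or range.

### The arm

A 7-joint arm with a two-finger parallel gripper is mounted at the origin on a cart in front of the work surface, level with it; the furniture and walls round the work are solid. World frame = base frame: x ahead of the robot, y to its left, z up, the work surface at z = 0. Lengths are in m, angles in rad, forces in N, time in s.
With the tool pointing down it reaches from about 0.4 to 0.85 m from the base axis. Payload 10.4 kg.
Tool frame: the origin (TCP) lies midway between the tips of the shut fingers; the grasp point (between the pads) lies 19 mm behind it; z points along the fingers, y is the line along which they close (so a half turn about z gives the same grasp; the last joint's range is limited). The gripper opens to 87 mm and grips with 3 to 60 N. Pads are 19 mm wide; open, the fingers measure 117 mm over their backs; the gripper's body (75 mm by 190 mm) begins 51 mm behind the grasp point.
Start: joints at [1.135, 0.332, -0.065, 1.46, 0.022, 1.35, -0.088], TCP at [0.251, -0.573, 0.223] pointing down, gripper open.
Joint ranges: [-2.6, 2.6], [-0.5, 2.12], [-1.47, 1.34], [0.16, 2.42], [-1.27, 4.41], [0.06, 2.06], [-2.6, 2.6]. Speed limits (rad/s): [2.22, 2.22, 2.79, 2.79, 3.14, 3.14, 3.14].

### API

Orientations are given as a 3x3 rotation matrix whose columns are the frame's x, y, z axes.
In Python, from workcell import r gives the robot as it stands.
- The arm moves only by the tool apply_moves, never from a script. Its argument "series" is a list of rows, each a list of 7 numbers: the turn, a rotation vector about the tool's x, y, z in degrees, then the shift along the tool's x, y, z in m, then the opening in per cent of the stroke, from 0 (shut) to 100 (fully open). A call has 1 to 10 rows; each row is the pose to reach, as a shift and turn from the pose commanded when the call began, along the tool's axes at that moment; what a row does not reach only later rows make up. A row lasts 1/8 s, in which the tool goes at most 62.5 mm and 10.7 degrees, less where a joint would pass 70% of its speed; a pose out of reach is approached as far as the arm can. A call with a gripper value outside its range is refused whole. The fingers move at their own pace and stop on an object; the grip force is fixed at half the most. Time passes only in rows, so rows that repeat a pose let the fingers close. It gives the time, the measured TCP pose, the force, the opening and the grip force at its end, in the units of the state.
- r.sense(): the state, without advancing time (a new reading comes with each control period).
- r.capture(name): name is "side" or "top" or "wrist"; returns the picture (400x640x3 uint8, red, green, blue); there is no depth.
- r.camera_info(name): a dict with "mtx" (3x3 intrinsics, pixels), "k1" (the pictures are not rectified: a ray, as slopes to the right and down, at radius r is drawn at 1 + k1 r^2 times it, then the intrinsics apply), "extrinsics" (4x4, takes a point from camera to world coordinates); the wrist camera has in their place "hand_eye" (4x4, takes a point from camera to tool coordinates, whose origin is the TCP and whose axes are the flange's). Camera axes: x right, y down, z forward; pixel columns grow to the right and rows downward; lengths in m; the calibration is good to about 2 mm. A picture is of the moment at which its call begins: read the wrist's pose just before it. camera_info takes no time and is no camera call.
- r.hand_in(): hands the job in; it is judged then, once.
The state is a dict: "time_s": time; "qpos": joint angles; "joint_velocities": joint speeds; "joint_efforts": joint torques, N m; "position": TCP position; "ee_rot": TCP orientation; "contact_force": force on the tool from outside, world axes, zero at the start; "wrist_torque": the same for the moment, N m; "gripper_width": finger opening in m; "finger_force": force on a finger pad.
Only numpy, scipy, OpenCV 4.12 (cv2) and the standard library are available. Lean on these libraries where they do the work, as an engineer would, in place of code of your own. Each camera call takes 0.05 s, during which the arm holds its last target. There are 200 camera calls.

## Working session

There is one attempt and no reset: what is moved stays moved. The work goes in short steps, Python scripts to look and compute and a tool call to move; the robot and the scene stay as the last step left them, time stands still between calls to the robot, and variables do not carry over. Pictures are saved under pics/ and viewed, at most 14 in all, crops included, and the job is handed in when it is done.

Besides the shell and the picture viewer there is one more tool, called as a command line: name --pt "numbers of a row" for each row, then --argument value for the rest. apply_moves: Moves the arm, as the interface text tells. Its arguments: {"type":"object","properties":{"series":{"type":"array","items":{"type":"array","items":{"type":"number"}}}},"required":["series"]}

```bash
ls; mkdir -p pics; python3 - <<'E'
from workcell import r
import cv2,numpy as np
np.set_printoptions(precision=4,suppress=True)
s=r.sense();print(s['position'],s['ee_rot'],s['time_s'],s['gripper_width'])
for n in ['side','top','wrist']:
    cv2.imwrite(f'pics/{n}0.png',r.capture(n)[:,:,::-1]);print(n,r.camera_info(n))
E
```

```text
pics
[ 0.2506 -0.5721  0.2217] [[ 0.916   0.4012 -0.0006]
 [ 0.4012 -0.916   0.0013]
 [-0.0001 -0.0015 -1.    ]] 0.0 0.08701401267051137
side {'mtx': array([[517.0882,   0.    , 324.0571],
       [  0.    , 517.0882, 203.5316],
       [  0.    ,   0.    ,   1.    ]]), 'k1': -0.16834101008263536, 'extrinsics': array([[-0.842 , -0.1886,  0.5054, -0.2797],
       [-0.539 ,  0.3338, -0.7734,  1.1583],
       [-0.0228, -0.9236, -0.3828,  0.6451],
       [ 0.    ,  0.    ,  0.    ,  1.    ]])}
top {'mtx': array([[462.4439,   0.    , 325.139 ],
       [  0.    , 462.4439, 197.8614],
       [  0.    ,   0.    ,   1.    ]]), 'k1': 0.002662678967944961, 'extrinsics': array([[ 0.0059, -0.9872,  0.1592,  0.3114],
       [-1.    , -0.0054,  0.0034,  0.02  ],
       [-0.0025, -0.1593, -0.9872,  1.1851],
       [ 0.    ,  0.    ,  0.    ,  1.    ]])}
wrist {'mtx': array([[324.3217,   0.    , 323.6462],
       [  0.    , 324.3217, 197.4724],
       [  0.    ,   0.    ,   1.    ]]), 'k1': -0.06391838120648183, 'hand_eye': array([[ 0.0012, -0.9679, -0.2513,  0.0688],
       [ 1.    ,  0.0011,  0.0007, -0.0007],
       [-0.0004, -0.2513,  0.9679, -0.1618],
       [ 0.    ,  0.    ,  0.    ,  1.    ]])}
```

View pics/top0.png

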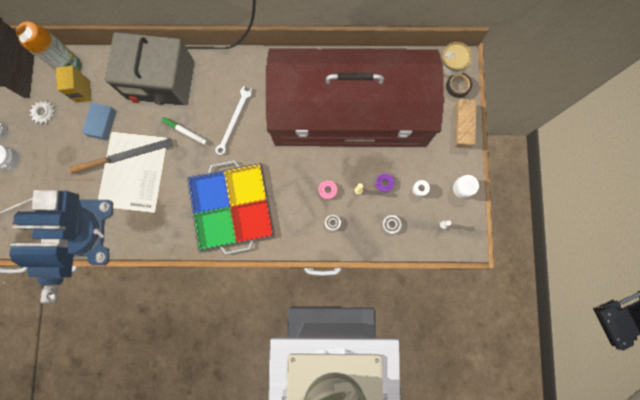

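View pics/side0.png

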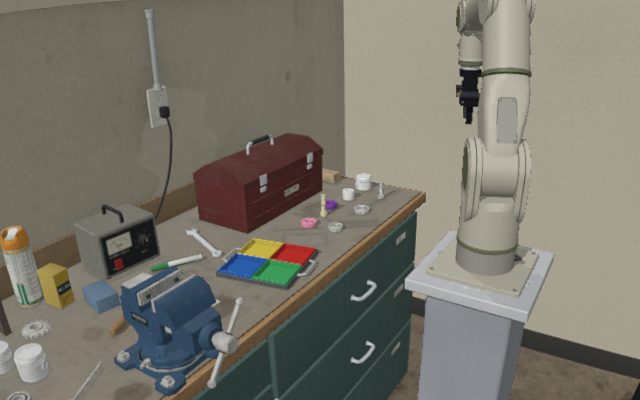

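The top view shows the piston at (466,187), spacer (422,188), steel bolt (446,225), larger bearing (392,225), smaller bearing (333,223) and brass bolt (359,189). The bins are blue (210,191), yellow (247,184), green (214,229) and red (252,222). The side view shows the same row of parts in front of the toolbox.

```bash
cat > h.py <<'E'
from workcell import r
import cv2,numpy as np
from scipy.spatial.transform import Rotation as R
np.set_printoptions(precision=4,suppress=True)
def cam(n,s=None):
    c=r.camera_info(n)
    if n!='wrist': return c['mtx'],c['k1'],c['extrinsics']
    T=np.eye(4);T[:3,:3]=s['ee_rot'];T[:3,3]=s['position'];return c['mtx'],c['k1'],T@c['hand_eye']
def rays(C,px):
    K,k,T=C;u=cv2.undistortPoints(np.float64(px).reshape(-1,1,2),K,np.array([k,0,0,0,0.]))[:,0]
    return T[:3,3],np.c_[u,np.ones(len(u))]@T[:3,:3].T
def plane(C,px,z):
    o,d=rays(C,px);return o+d*((z-o[2])/d[:,2])[:,None]
def proj(C,P):
    K,k,T=C;M=np.linalg.inv(T)
    return cv2.projectPoints(np.float64(P).reshape(-1,1,3),cv2.Rodrigues(M[:3,:3])[0],M[:3,3],K,np.array([k,0,0,0,0.]))[0][:,0]
def tri(C1,p1,C2,p2):
    a,d=rays(C1,[p1]);b,e=rays(C2,[p2]);d=d[0];e=e[0]
    t=np.linalg.lstsq(np.c_[d,-e],b-a,rcond=None)[0]
    P,Q=a+t[0]*d,b+t[1]*e;return (P+Q)/2,np.linalg.norm(P-Q)
def shift(target,yaw=None):
    "row values (turn deg, shift) to world TCP target with tool straight down, tool x at world yaw deg"
    s=r.sense();A=s['ee_rot'];out=A.T@(np.array(target)-s['position'])
    if yaw is None: return out
    c,q=np.cos(np.radians(yaw)),np.sin(np.radians(yaw));B=np.array([[c,q,0],[q,-c,0],[0,0,-1]])
    return np.degrees(R.from_matrix(A.T@B).as_rotvec()),out
E
python3 - <<'E'
from h import *
C=cam('top')
for n,p,z in [('piston',(466,187),.048),('spacer',(422,188),.03),('sbolt',(446,225),.03),('big',(392,225),.014),('small',(333,223),.014),('brass',(359,189),.05),('blue',(210,191),.006),('yellow',(247,184),.006),('green',(214,229),.006),('red',(252,222),.006)]:
    print(n,plane(C,[p],z)[0])
print(shift([.4,-.25,.3],0))
print(shift([.4,-.25,.3],90))
E
```

```text
piston [ 0.5243 -0.3277  0.048 ]
spacer [ 0.5244 -0.2216  0.03  ]
sbolt [ 0.4306 -0.2791  0.03  ]
big [ 0.4314 -0.1462  0.014 ]
small [0.4357 0.0037 0.014 ]
brass [ 0.5174 -0.0604  0.05  ]
blue [0.518  0.3224 0.006 ]
yellow [0.537  0.2272 0.006 ]
green [0.4195 0.3077 0.006 ]
red [0.438  0.2111 0.006 ]
(array([-0.057 ,  0.0144, 23.6536]), array([ 0.2661, -0.2353, -0.0778]))
(array([ -0.053 ,  -0.0317, -66.3464]), array([ 0.2661, -0.2353, -0.0778]))
```

View pics/wrist0.png

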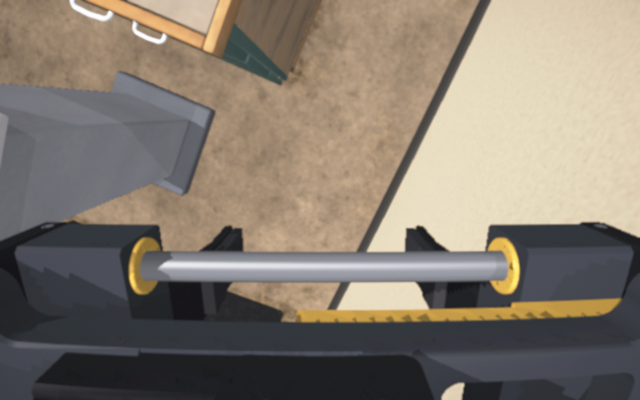

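The wrist view at the start shows only floor and fingers. The lower half (rows above about 225) is hidden by the gripper, so the visible region lies ahead, towards tool +x.

apply_moves --pt "0 0 23.65 0.278 -0.263 -0.078 100" --pt "0 0 23.65 0.278 -0.263 -0.078 100" --pt "0 0 23.65 0.278 -0.263 -0.078 100" --pt "0 0 23.65 0.278 -0.263 -0.078 100" --pt "0 0 23.65 0.278 -0.263 -0.078 100" --pt "0 0 23.65 0.278 -0.263 -0.078 100" --pt "0 0 23.65 0.278 -0.263 -0.078 100" --pt "0 0 23.65 0.278 -0.263 -0.078 100" --pt "0 0 23.65 0.278 -0.263 -0.078 100" --pt "0 0 23.65 0.278 -0.263 -0.078 100"

```text
time_s: 1.4
position: [0.3991, -0.2215, 0.3]
ee_rot: [[1.0, -0.003, -0.001], [-0.003, -1.0, 0.0], [-0.001, -0.0, -1.0]]
contact_force: [0.5, 0.5, 0.1]
gripper_width: 0.0869
finger_force: 0.0
```

```bash
python3 - <<'E'
from h import *
import pickle
s=r.sense();im=r.capture('wrist');print(s['position'],s['ee_rot'],s['qpos'],np.abs(s['joint_velocities']).max())
cv2.imwrite('pics/w1.png',im[:,:,::-1]);pickle.dump(s,open('w1.pkl','wb'))
E
```

```text
[ 0.3991 -0.2215  0.3   ] [[ 1.     -0.0026 -0.0008]
 [-0.0026 -1.      0.0005]
 [-0.0008 -0.0005 -1.    ]] [ 0.7432 -0.0584 -0.3189  1.7379 -0.0185  1.4601 -1.1466] 0.007781936923171754
```

View pics/w1.png

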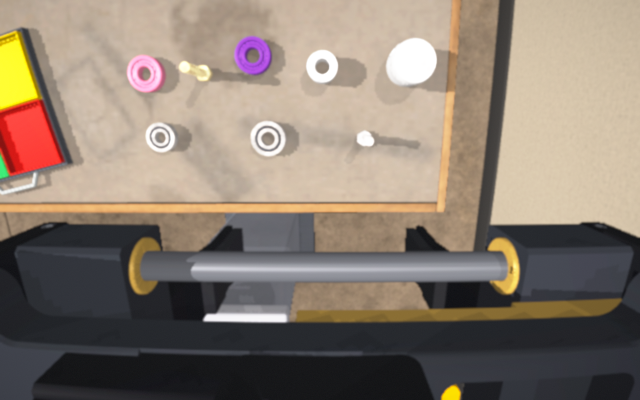

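The wrist view shows the piston at (411,62), spacer (322,67), steel bolt (366,139), larger bearing (268,139), smaller bearing (160,138) and brass bolt (200,71). Purple and pink rings at (253,56) and (146,74) are decoys. I'll take a second wrist view 150 mm to the left.

apply_moves --pt "0 0 0 0 -0.15 0 100" --pt "0 0 0 0 -0.15 0 100" --pt "0 0 0 0 -0.15 0 100" --pt "0 0 0 0 -0.15 0 100" --pt "0 0 0 0 -0.15 0 100" --pt "0 0 0 0 -0.15 0 100"

```text
time_s: 2.2
position: [0.3998, -0.0713, 0.3003]
ee_rot: [[1.0, -0.002, -0.0], [-0.002, -1.0, 0.0], [-0.0, -0.0, -1.0]]
contact_force: [0.4, -0.2, -0.5]
gripper_width: 0.0871
finger_force: 0.0
```

```bash
cat >> h.py <<'E'
import pickle
def blobs(im,mask,lo=60,hi=6000):
    n,l,st,ce=cv2.connectedComponentsWithStats(mask.astype(np.uint8))
    return [(ce[i],st[i]) for i in range(1,n) if lo<st[i][4]<hi]
E
python3 - <<'E'
from h import *
s=r.sense();im=r.capture('wrist');print(s['position'],np.abs(s['joint_velocities']).max())
cv2.imwrite('pics/w2.png',im[:,:,::-1]);pickle.dump(s,open('w2.pkl','wb'))
for f in ('w1','w2'):
    im=cv2.imread(f'pics/{f}.png')[:205];h=cv2.cvtColor(im,cv2.COLOR_BGR2HSV)
    for nm,m in [('bright',(h[...,2]>195)&(h[...,1]<40)),('blue',(abs(h[...,0].astype(int)-112)<10)&(h[...,1]>150)),('red',((h[...,0]<6)|(h[...,0]>174))&(h[...,1]>180)),('yel',(abs(h[...,0].astype(int)-28)<6)&(h[...,1]>200)),('grn',(abs(h[...,0].astype(int)-60)<20)&(h[...,1]>120))]:
        print(f,nm)
        for c,b in blobs(im,m,40,9000): print('  ',c.round(1),b)
E
```

```text
[ 0.3998 -0.0713  0.3003] 0.0040386619964455014
w1 bright
   [410.8  61.7] [ 385   37   52   49 1955]
   [321.4  65.7] [306  49  32  34 728]
   [183.9  66.3] [180  62   9  10  69]
   [157.3  73.1] [155  64   5  19  45]
   [266.6 137.8] [249 120  37  37 508]
   [ 92.  127.1] [ 88 123   9  10  62]
   [159.4 137.1] [145 122  30  31 524]
   [267.4 138.1] [257 128  21  21 212]
   [364.7 138.3] [356 130  18  17 236]
   [ 19.7 186.5] [  0 173  36  23 183]
w1 blue
w1 red
   [ 27.5 138.2] [   0  100   64   75 3423]
w1 yel
   [15.2 72.3] [   0   32   41   78 2187]
w1 grn
   [  2.7 169.1] [  0 155   9  24 123]
w2 bright
   [46.6  4. ] [38  0 18  9 93]
   [54.4 28.1] [ 32  18  52  29 245]
   [523.6  65.3] [ 494   42   60   46 2212]
   [436.8  68. ] [418  51  38  33 887]
   [313.3  66.7] [308  61  13  17 104]
   [192.6 125. ] [188 121  10   9  50]
   [266.4 136.4] [252 121  31  31 385]
   [376.4 138.2] [359 121  36  36 497]
   [266.9 136.2] [258 128  18  18 158]
   [377.1 138.5] [367 128  21  22 222]
   [475.6 139.7] [462 131  30  17 361]
   [107.6 186.3] [ 81 172  49  23 255]
w2 blue
   [39.4 84.5] [   2   43   76   83 3948]
w2 red
   [121.2 135.2] [  80   96   82   79 4211]
w2 yel
   [99.7 66.7] [  59   24   82   85 4650]
w2 grn
   [ 62.4 150.1] [  25  112   76   76 3691]
```

View pics/w2.png

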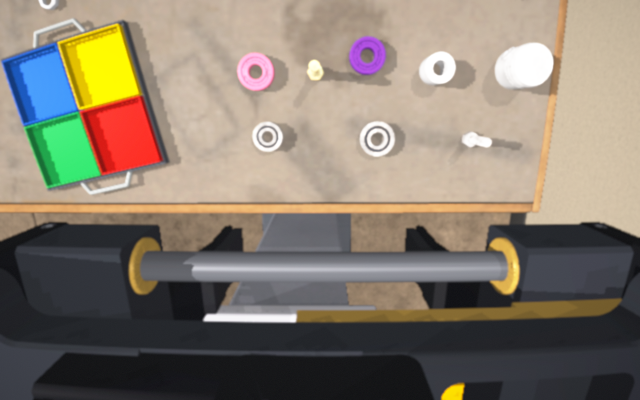

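The second view shows the same parts shifted about 110 px to the right, and all four bins: blue (39,85), yellow (100,67), green (62,150) and red (121,135).

```bash
python3 - <<'E'
from h import *
D={}
for f in ('w1','w2'):
    im=cv2.imread(f'pics/{f}.png')[:205];h=cv2.cvtColor(im,cv2.COLOR_BGR2HSV)
    C=cam('wrist',pickle.load(open(f+'.pkl','rb')))
    m=((h[...,2]>185)&(h[...,1]<45)).astype(np.uint8)
    cs,_=cv2.findContours(m,cv2.RETR_EXTERNAL,cv2.CHAIN_APPROX_NONE)
    seeds={'w1':dict(piston=(411,62),spacer=(322,66),big=(267,138),small=(159,137),sbolt=(365,138)),'w2':dict(piston=(524,65),spacer=(437,68),big=(377,138),small=(266,136),sbolt=(476,140))}[f]
    for k,p in seeds.items():
        c=max(cs,key=lambda c:cv2.pointPolygonTest(c,p,True))
        fm=np.zeros(m.shape,np.uint8);cv2.drawContours(fm,[c],-1,1,-1)
        big=cv2.resize(fm*255,None,fx=4,fy=4,interpolation=cv2.INTER_LINEAR)>127
        dt=cv2.distanceTransform(big.astype(np.uint8),cv2.DIST_L2,5)
        y,x=np.where(dt>dt.max()-.5);q=(np.array([x.mean(),y.mean()])+.5)/4-.5
        if k in('big','small'): q=np.array(cv2.fitEllipse(c)[0])
        D[f,k]=(C,q);print(f,k,q,'r px',dt.max()/4,cv2.fitEllipse(c)[1])
for k in ('piston','spacer','big','small','sbolt'):
    print(k,*tri(*D['w1',k],*D['w2',k]))
# bins: rim outline from w2
im=cv2.imread('pics/w2.png')[:205];h=cv2.cvtColor(im,cv2.COLOR_BGR2HSV).astype(int);C=cam('wrist',pickle.load(open('w2.pkl','rb')))
for nm,m in [('blue',(abs(h[...,0]-112)<12)&(h[...,1]>120)),('red',((h[...,0]<6)|(h[...,0]>174))&(h[...,1]>150)),('yel',(abs(h[...,0]-28)<7)&(h[...,1]>150)),('grn',(abs(h[...,0]-60)<20)&(h[...,1]>90))]:
    cs,_=cv2.findContours(m.astype(np.uint8),cv2.RETR_EXTERNAL,cv2.CHAIN_APPROX_NONE);c=max(cs,key=cv2.contourArea)
    P=plane(C,c[:,0].astype(float),.017)[:,:2]
    print(nm,cv2.minAreaRect((P*1000).astype(np.float32)))
E
```

```text
w1 piston [411.375  61.125] r px 23.173645 (47.35894775390625, 60.448707580566406)
w1 spacer [321.3125  65.75  ] r px 16.25 (32.37358093261719, 40.56410217285156)
w1 big [260.8907 127.6858] r px 17.37597 (45.358070373535156, 58.2943115234375)
w1 small [158.3209 137.36  ] r px 13.994575 (30.325490951538086, 33.759639739990234)
w1 sbolt [313.4375 137.125 ] r px 14.0 (34.881736755371094, 153.22381591796875)
w2 piston [529.1875  64.3438] r px 22.11977 (51.15869903564453, 62.47627258300781)
w2 spacer [438.875  67.375] r px 16.132172 (31.95842742919922, 39.935089111328125)
w2 big [367.6898 128.4536] r px 17.75 (38.47815704345703, 66.2304458618164)
w2 small [265.687  136.8767] r px 15.141473 (30.353731155395508, 34.24089431762695)
w2 sbolt [470. 138.] r px 8.044574 (34.305458068847656, 129.30117797851562)
piston [ 0.531  -0.3282  0.0426] 0.000688216724260403
spacer [ 0.5269 -0.2181  0.0269] 5.955646547902615e-05
big [ 0.4483 -0.1327 -0.0018] 0.0006016229499196949
small [0.4376 0.0086 0.0136] 0.00010886391029756396
sbolt [ 0.4462 -0.2112  0.1512] 0.0004767975985631683
blue ((513.7481689453125, 323.968017578125), (93.04572296142578, 91.33538818359375), 11.695523262023926)
red ((441.3980407714844, 210.9708251953125), (92.042724609375, 95.27400970458984), 11.800005912780762)
yel ((532.9296875, 230.13970947265625), (93.50064086914062, 95.92955017089844), 11.723517417907715)
grn ((421.8568420410156, 304.8248291015625), (93.2484130859375, 92.05213928222656), 11.893781661987305)
```

```bash
python3 - <<'E'
from h import *
Cs={f:cam('wrist',pickle.load(open(f+'.pkl','rb'))) for f in('w1','w2')};T=cam('top')
print('big',*tri(Cs['w1'],(267,138),Cs['w2'],(376.7,138.5)))
print('toolbox front',plane(T,[(275,145),(432,145)],0))
im=cv2.imread('pics/top0.png');h=cv2.cvtColor(im,cv2.COLOR_BGR2HSV).astype(int)[150:260,180:290]
for nm,m,c2 in [('blue',(abs(h[...,0]-112)<12)&(h[...,1]>120),(.5137,.324)),('red',((h[...,0]<6)|(h[...,0]>174))&(h[...,1]>150),(.4414,.211)),('yel',(abs(h[...,0]-26)<8)&(h[...,1]>150),(.5329,.2301)),('grn',(abs(h[...,0]-60)<20)&(h[...,1]>90),(.4219,.3048))]:
    cs,_=cv2.findContours(m.astype(np.uint8),cv2.RETR_EXTERNAL,cv2.CHAIN_APPROX_NONE);c=max(cs,key=cv2.contourArea)
    P=plane(T,c[:,0].astype(float)+[180,150],.017)[:,:2];q=cv2.minAreaRect((P*1000).astype(np.float32));print(nm,q)
    print('  tri',*tri(Cs['w2'],proj(Cs['w2'],[[*c2,.017]])[0],T,proj(T,[[q[0][0]/1e3,q[0][1]/1e3,.017]])[0]))
# parts from top, for x/y check
g=cv2.cvtColor(im,cv2.COLOR_BGR2HSV);m=(g[...,2]>190)&(g[...,1]<40);m[:,:300]=0;m[:160]=0;m[245:]=0
for c,b in blobs(im,m,15,900): print(c,b)
print(shift([.528,-.328,.11],0))
E
```

```text
big [ 0.4352 -0.1434  0.0136] 0.00013058571300594927
toolbox front [[ 0.6435  0.1576  0.    ]
 [ 0.6456 -0.2574  0.    ]]
blue ((513.9303588867188, 323.6358947753906), (92.61015319824219, 89.16082000732422), 11.809163093566895)
  tri [0.5137 0.3235 0.0176] 0.0001845440373855848
red ((440.09991455078125, 210.88897705078125), (90.0766830444336, 91.38447570800781), 11.67099666595459)
  tri [0.4408 0.2112 0.0162] 0.0012440414693661304
yel ((533.4600219726562, 229.9700927734375), (93.37162017822266, 91.91631317138672), 11.515398025512695)
  tri [0.5331 0.2299 0.0175] 0.0005348582119301421
grn ((421.8431091308594, 304.67779541015625), (93.25309753417969, 93.08028411865234), 11.669024467468262)
  tri [0.4219 0.3047 0.0171] 9.11246893569674e-05
[465.6018 185.3567] [453 174  26  22 457]
[420.6649 187.5722] [412 180  18  16 194]
[331.9091 222.3636] [324 215  17  15  88]
[391.3364 223.8411] [383 215  18  19 107]
[391.3143 223.6   ] [387 219  10  10  35]
[444.7971 223.5072] [440 220  12   9  69]
(array([-0.0205,  0.0177, -0.1075]), array([0.1287, 0.2567, 0.1902]))
```

apply_moves --pt "0 0 0 0.129 0.257 0.15 100" --pt "0 0 0 0.129 0.257 0.15 100" --pt "0 0 0 0.129 0.257 0.15 100" --pt "0 0 0 0.129 0.257 0.15 100" --pt "0 0 0 0.129 0.257 0.15 100" --pt "0 0 0 0.129 0.257 0.15 100" --pt "0 0 0 0.129 0.257 0.21 100" --pt "0 0 0 0.129 0.257 0.25 100" --pt "0 0 0 0.129 0.257 0.278 100" --pt "0 0 0 0.129 0.257 0.278 100"

```text
time_s: 3.5
position: [0.5275, -0.3262, 0.0209]
ee_rot: [[1.0, 0.0, -0.003], [0.0, -1.0, 0.002], [-0.003, -0.002, -1.0]]
contact_force: [0.3, -0.5, 0.8]
gripper_width: 0.0871
finger_force: 0.0
```

apply_moves --pt "0 0 0 0 0 0 40" --pt "0 0 0 0 0 0 40" --pt "0 0 0 0 0 0 40" --pt "0 0 0 0 0 0 40" --pt "0 0 0 0 0 0 40" --pt "0 0 0 0 0 0 40"

```text
time_s: 4.25
position: [0.5293, -0.328, 0.0234]
ee_rot: [[1.0, -0.0, 0.001], [-0.0, -1.0, -0.001], [0.001, 0.001, -1.0]]
contact_force: [-0.9, -2.8, 5.9]
gripper_width: 0.0532
finger_force: 30.0
```

apply_moves --pt "0 0 0 0 0 -0.06 40" --pt "0 0 0 0 0 -0.12 40" --pt "0 0 0 0 0 -0.15 40" --pt "0 0 0 -0.01 -0.06 -0.15 40" --pt "0 0 0 -0.02 -0.12 -0.15 40" --pt "0 0 0 -0.03 -0.18 -0.15 40" --pt "0 0 0 -0.04 -0.24 -0.15 40" --pt "0 0 0 -0.05 -0.3 -0.15 40" --pt "0 0 0 -0.06 -0.36 -0.15 40" --pt "0 0 0 -0.07 -0.42 -0.15 40"

```text
time_s: 5.5
position: [0.4577, 0.0949, 0.1723]
ee_rot: [[1.0, 0.0, -0.0], [0.0, -1.0, -0.0], [-0.0, 0.0, -1.0]]
contact_force: [1.7, 0.7, -0.6]
gripper_width: 0.0538
finger_force: 30.0
```

```bash
python3 - <<'E'
from h import *
s=r.sense();print(s['position'],s['ee_rot'],s['qpos'],s['gripper_width'],s['contact_force']);print(shift([.44,.211,.031],0))
E
```

```text
[0.4577 0.0949 0.1723] [[ 1.      0.0003 -0.0004]
 [ 0.0003 -1.     -0.0003]
 [-0.0004  0.0003 -1.    ]] [ 0.3366  0.0634 -0.6524  1.8985  0.0416  1.1935 -1.9007] 0.05384136622530843 [ 1.6666  0.7374 -0.5579]
(array([0.0165, 0.0229, 0.0144]), array([-0.0177, -0.1161,  0.1413]))
```

apply_moves --pt "0 0 0 -0.018 -0.06 0 40" --pt "0 0 0 -0.018 -0.116 0 40" --pt "0 0 0 -0.018 -0.116 0.03 40" --pt "0 0 0 -0.018 -0.116 0.08 40" --pt "0 0 0 -0.018 -0.116 0.11 40" --pt "0 0 0 -0.018 -0.116 0.13 40" --pt "0 0 0 -0.018 -0.116 0.138 40" --pt "0 0 0 -0.018 -0.116 0.141 40" --pt "0 0 0 -0.018 -0.116 0.142 40" --pt "0 0 0 -0.018 -0.116 0.142 40"

```text
time_s: 6.75
position: [0.4413, 0.209, 0.0311]
ee_rot: [[1.0, -0.0, 0.001], [-0.0, -1.0, 0.0], [0.001, -0.0, -1.0]]
contact_force: [0.2, 0.2, -1.0]
gripper_width: 0.0533
finger_force: 30.0
```

apply_moves --pt "0 0 0 0 0 0.001 40" --pt "0 0 0 0 0 0.001 40" --pt "0 0 0 0 0 0.001 40"

```text
time_s: 7.12
position: [0.4409, 0.2089, 0.0296]
ee_rot: [[1.0, 0.0, 0.0], [0.0, -1.0, -0.0], [0.0, 0.0, -1.0]]
contact_force: [-0.6, -0.8, -1.5]
gripper_width: 0.0534
finger_force: 30.0
```

Still carrying the full weight. I'll lower a little more, then release and rise.

apply_moves --pt "0 0 0 0 0 0.0015 40" --pt "0 0 0 0 0 0.0015 40" --pt "0 0 0 0 0 0.0015 70" --pt "0 0 0 0 0 0.0015 90" --pt "0 0 0 0 0 0.0015 90" --pt "0 0 0 0 0 -0.01 90" --pt "0 0 0 0 0 -0.06 100" --pt "0 0 0 0 0 -0.12 100" --pt "0 0 0 0 0 -0.12 100"

```text
time_s: 8.25
position: [0.4432, 0.2104, 0.1546]
ee_rot: [[1.0, 0.0, 0.008], [0.0, -1.0, 0.002], [0.008, -0.002, -1.0]]
contact_force: [-0.3, 0.2, 0.0]
gripper_width: 0.0864
finger_force: 0.0
```

```bash
python3 - <<'E'
from h import *
s=r.sense();print(s['position'],s['qpos'])
print(shift([.4345,-.144,.12],0))
cv2.imwrite('pics/s1.png',cv2.resize(r.capture('side')[200:300,200:420,::-1],None,fx=3.5,fy=3.5))
E
```

```text
[0.4432 0.2104 0.1546] [ 0.1893  0.1508 -0.7748  1.8693  0.1177  1.1588 -2.1968]
(array([-0.1242, -0.4561,  0.0154]), array([-0.0091,  0.3545,  0.0338]))
```

View pics/s1.png

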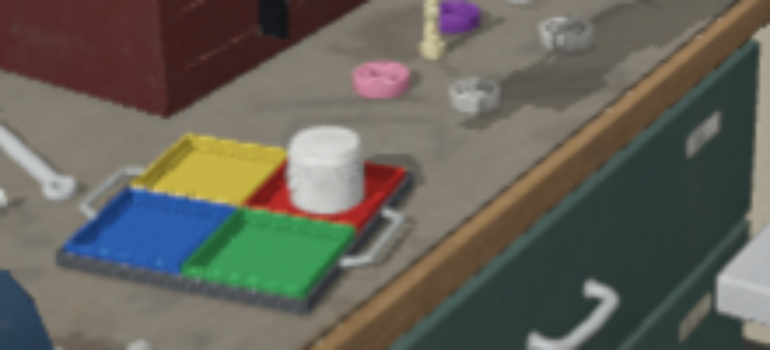

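The piston stands upright in the red bin, at about (326,170) in the crop. The larger bearing is next.

apply_moves --pt "0 0 0 -0.003 0.06 0 100" --pt "0 0 0 -0.005 0.12 0 100" --pt "0 0 0 -0.006 0.18 0 100" --pt "0 0 0 -0.008 0.24 0.02 100" --pt "0 0 0 -0.009 0.3 0.05 100" --pt "0 0 0 -0.009 0.354 0.09 100" --pt "0 0 0 -0.009 0.354 0.11 100" --pt "0 0 0 -0.009 0.354 0.11 100" --pt "0 0 0 -0.009 0.354 0.11 100"

```text
time_s: 9.43
position: [0.4323, -0.1442, 0.0402]
ee_rot: [[1.0, 0.001, 0.0], [0.001, -1.0, 0.0], [0.0, -0.0, -1.0]]
contact_force: [1.3, -0.4, 0.9]
gripper_width: 0.0873
finger_force: 0.0
```

```bash
python3 - <<'E'
from h import *
print(r.sense()['position'],shift([.4348,-.144,.0045],0))
E
```

```text
[ 0.4323 -0.1442  0.0402] (array([-0.0131, -0.0171,  0.0764]), array([ 0.0025, -0.0002,  0.0357]))
```

apply_moves --pt "0 0 0 0.002 0 0.02 100" --pt "0 0 0 0.002 0 0.03 100" --pt "0 0 0 0.002 0 0.035 100" --pt "0 0 0 0.002 0 0.035 70" --pt "0 0 0 0.002 0 0.035 30" --pt "0 0 0 0.002 0 0.035 30" --pt "0 0 0 0.002 0 0.035 30" --pt "0 0 0 0.002 0 0.035 30" --pt "0 0 0 0.002 0 0.035 30"

```text
time_s: 10.55
position: [0.4339, -0.1452, 0.0046]
ee_rot: [[1.0, -0.0, 0.0], [-0.0, -1.0, -0.0], [0.0, 0.0, -1.0]]
contact_force: [-0.6, -0.2, 2.4]
gripper_width: 0.0461
finger_force: 30.0
```

apply_moves --pt "0 0 0 0 0 -0.03 30" --pt "0 0 0 0 0 -0.09 30" --pt "0 0 0 0 0 -0.14 30" --pt "0 0 0 0.01 -0.06 -0.14 30" --pt "0 0 0 0.02 -0.12 -0.14 30" --pt "0 0 -10 0.03 -0.18 -0.14 30" --pt "0 0 -20 0.04 -0.24 -0.14 30" --pt "0 0 -30 0.05 -0.3 -0.14 30" --pt "0 0 -40 0.06 -0.36 -0.14 30" --pt "0 0 -50 0.07 -0.41 -0.14 30"

```text
time_s: 11.8
position: [0.5037, 0.2672, 0.1444]
ee_rot: [[0.638, 0.77, -0.0], [0.77, -0.638, 0.0], [0.0, -0.0, -1.0]]
contact_force: [0.8, 0.4, -0.4]
gripper_width: 0.0464
finger_force: 30.0
```

apply_moves --pt "0 0 -6 0 0 0 30" --pt "0 0 -6 0 0 0 30" --pt "0 0 -6 0 0 0 30"

```text
time_s: 12.18
position: [0.5041, 0.2639, 0.1443]
ee_rot: [[0.562, 0.827, -0.0], [0.827, -0.562, -0.001], [-0.001, 0.0, -1.0]]
contact_force: [-0.0, -0.3, -1.1]
gripper_width: 0.0456
finger_force: 30.0
```

```bash
python3 - <<'E'
from h import *
s=r.sense();print(s['position'],s['qpos'],s['gripper_width'],shift([.5137,.3237,.0135],55))
E
```

```text
[0.5041 0.2639 0.1443] [ 0.1257  0.3867 -0.8406  1.6774  0.3049  1.2152 -1.383 ] 0.04559965331616816 (array([0.0197, 0.0385, 0.7905]), array([ 0.0549, -0.0257,  0.1308]))
```

apply_moves --pt "0 0 0 0.055 -0.026 0 30" --pt "0 0 0 0.055 -0.026 0.03 30" --pt "0 0 0 0.055 -0.026 0.08 30" --pt "0 0 0 0.055 -0.026 0.11 30" --pt "0 0 0 0.055 -0.026 0.125 30" --pt "0 0 0 0.055 -0.026 0.13 30" --pt "0 0 0 0.055 -0.026 0.132 30" --pt "0 0 0 0.055 -0.026 0.1325 30" --pt "0 0 0 0.055 -0.026 0.133 30" --pt "0 0 0 0.055 -0.026 0.133 30"

```text
time_s: 13.42
position: [0.5133, 0.3251, 0.0119]
ee_rot: [[0.559, 0.829, 0.001], [0.829, -0.559, 0.0], [0.0, 0.0, -1.0]]
contact_force: [0.6, -0.3, -0.8]
gripper_width: 0.0459
finger_force: 30.0
```

apply_moves --pt "0 0 0 0 0 0.001 30" --pt "0 0 0 0 0 0.0013 30" --pt "0 0 0 0 0 0.0013 30" --pt "0 0 0 0 0 0.0013 65" --pt "0 0 0 0 0 0.0013 65" --pt "0 0 0 0 0 0.0013 65" --pt "0 0 0 0 0 -0.02 65" --pt "0 0 0 0 0 -0.08 65" --pt "0 0 0 0 0 -0.13 100" --pt "0 0 0 0 0 -0.13 100"

```text
time_s: 14.68
position: [0.5148, 0.3271, 0.1475]
ee_rot: [[0.559, 0.829, 0.007], [0.829, -0.559, 0.004], [0.007, 0.004, -1.0]]
contact_force: [-0.0, -0.3, -0.5]
gripper_width: 0.0696
finger_force: 0.0
```

```bash
python3 - <<'E'
from h import *
s=r.sense();print(s['position'],s['qpos'])
print(shift([.526,-.2183,.09],45),shift([.5,-.12,.14]))
cv2.imwrite('pics/s2.png',cv2.resize(r.capture('side')[200:300,200:420,::-1],None,fx=3.5,fy=3.5))
E
```

```text
[0.5148 0.3271 0.1475] [-0.0001  0.4725 -0.8353  1.5725  0.3657  1.2511 -1.4875]
(array([ 0.1684, -0.4473, 11.0191]), array([-0.4464,  0.3139,  0.0553])) [-0.3791  0.2376  0.0055]
```

View pics/s2.png

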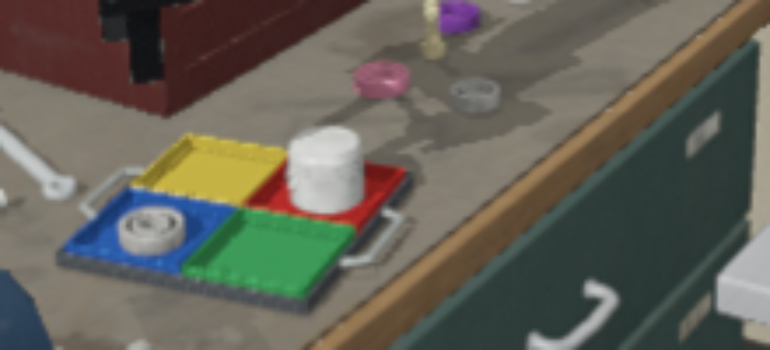

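The bearing lies flat in the blue bin, at (152,230) in the crop. The spacer is next.

apply_moves --pt "0 0 5 -0.05 0.035 0 100" --pt "0 0 11 -0.1 0.07 0 100" --pt "0 0 11 -0.15 0.105 0 100" --pt "0 0 11 -0.2 0.14 0 100" --pt "0 0 11 -0.25 0.175 0 100" --pt "0 0 11 -0.3 0.21 0 100" --pt "0 0 11 -0.35 0.245 0 100" --pt "0 0 11 -0.4 0.28 0.01 100" --pt "0 0 11 -0.446 0.314 0.04 100" --pt "0 0 11 -0.446 0.314 0.08 100"

```text
time_s: 15.98
position: [0.5231, -0.226, 0.0606]
ee_rot: [[0.712, 0.702, 0.0], [0.702, -0.712, -0.002], [-0.001, 0.002, -1.0]]
contact_force: [-0.2, -0.4, -1.5]
gripper_width: 0.087
finger_force: 0.0
```

apply_moves --pt "0 0 0 0 0 0 100" --pt "0 0 0 0 0 0 100"

```text
time_s: 16.23
position: [0.5247, -0.2192, 0.0629]
ee_rot: [[0.706, 0.708, 0.001], [0.708, -0.706, 0.0], [0.001, 0.001, -1.0]]
contact_force: [0.6, 0.2, 0.3]
gripper_width: 0.0867
finger_force: 0.0
```

```bash
python3 - <<'E'
from h import *
print(r.sense()['position'],shift([.526,-.2183,.012],45))
E
```

```text
[ 0.5247 -0.2192  0.0629] (array([ 0.0322, -0.044 ,  0.0952]), array([0.0015, 0.0002, 0.0509]))
```

apply_moves --pt "0 0 0 0.0015 0 0.03 100" --pt "0 0 0 0.0015 0 0.045 100" --pt "0 0 0 0.0015 0 0.051 100" --pt "0 0 0 0.0015 0 0.051 60" --pt "0 0 0 0.0015 0 0.051 20" --pt "0 0 0 0.0015 0 0.051 20" --pt "0 0 0 0.0015 0 0.051 20" --pt "0 0 0 0.0015 0 0.051 20" --pt "0 0 0 0.0015 0 0.051 20" --pt "0 0 0 0.0015 0 0.051 20"

```text
time_s: 17.48
position: [0.5251, -0.2193, 0.0106]
ee_rot: [[0.707, 0.707, 0.0], [0.707, -0.707, -0.0], [-0.0, 0.0, -1.0]]
contact_force: [-0.8, -1.0, 0.5]
gripper_width: 0.0375
finger_force: 30.0
```

```bash
python3 - <<'E'
from h import *
s=r.sense();print(s['position'],s['gripper_width'],s['finger_force'],shift([.533,.230,.15],45))
E
```

```text
[ 0.5251 -0.2193  0.0106] 0.03748732473076267 30.000129640102386 (array([ 0.008 ,  0.0013, -0.0005]), array([ 0.3233, -0.3121, -0.1395]))
```

apply_moves --pt "0 0 0 0 0 -0.04 20" --pt "0 0 0 0 0 -0.1 20" --pt "0 0 0 0 0 -0.14 20" --pt "0 0 0 0.043 -0.042 -0.14 20" --pt "0 0 0 0.086 -0.083 -0.14 20" --pt "0 0 0 0.129 -0.125 -0.14 20" --pt "0 0 0 0.172 -0.166 -0.14 20" --pt "0 0 0 0.215 -0.208 -0.14 20" --pt "0 0 0 0.258 -0.249 -0.14 20" --pt "0 0 0 0.301 -0.291 -0.14 20"

```text
time_s: 18.73
position: [0.532, 0.2009, 0.1506]
ee_rot: [[0.708, 0.707, 0.0], [0.707, -0.708, -0.0], [0.0, 0.001, -1.0]]
contact_force: [1.2, -0.4, 0.6]
gripper_width: 0.037
finger_force: 30.0
```

apply_moves --pt "0 0 0 0.022 -0.021 0 20" --pt "0 0 0 0.022 -0.021 0.03 20" --pt "0 0 0 0.022 -0.021 0.06 20" --pt "0 0 0 0.022 -0.021 0.08 20" --pt "0 0 0 0.022 -0.021 0.08 20"

```text
time_s: 19.35
position: [0.5321, 0.2293, 0.0693]
ee_rot: [[0.707, 0.707, -0.002], [0.707, -0.707, -0.001], [-0.002, -0.001, -1.0]]
contact_force: [-0.7, 0.0, -0.1]
gripper_width: 0.0376
finger_force: 30.0
```

```bash
python3 - <<'E'
from h import *
s=r.sense();print(s['position'],s['gripper_width'],s['contact_force'],shift([.533,.230,.019],45))
E
```

```text
[0.5321 0.2293 0.0693] 0.037582073002314725 [-0.6517  0.0427 -0.0806] (array([-0.0634,  0.1262,  0.0009]), array([0.0012, 0.0003, 0.0503]))
```

apply_moves --pt "0 0 0 0.001 0 0.03 20" --pt "0 0 0 0.001 0 0.045 20" --pt "0 0 0 0.001 0 0.05 20" --pt "0 0 0 0.001 0 0.052 20" --pt "0 0 0 0.001 0 0.052 20" --pt "0 0 0 0.001 0 0.052 20"

```text
time_s: 20.1
position: [0.5339, 0.2306, 0.0191]
ee_rot: [[0.707, 0.707, 0.001], [0.707, -0.707, 0.0], [0.001, 0.001, -1.0]]
contact_force: [-0.4, -0.6, -0.6]
gripper_width: 0.0375
finger_force: 30.0
```

apply_moves --pt "0 0 0 0 0 0.001 20" --pt "0 0 0 0 0 0.0015 20" --pt "0 0 0 0 0 0.0015 20" --pt "0 0 0 0 0 0.0015 60" --pt "0 0 0 0 0 0.0015 60" --pt "0 0 0 0 0 0.0015 60" --pt "0 0 0 0 0 -0.02 60" --pt "0 0 0 0 0 -0.08 60" --pt "0 0 0 0 0 -0.13 100" --pt "0 0 0 0 0 -0.13 100"

```text
time_s: 21.35
position: [0.5356, 0.2321, 0.1542]
ee_rot: [[0.707, 0.707, 0.008], [0.707, -0.707, 0.003], [0.007, 0.004, -1.0]]
contact_force: [-0.4, 0.3, -1.1]
gripper_width: 0.065
finger_force: 0.0
```

```bash
python3 - <<'E'
from h import *
s=r.sense();print(s['position'],s['qpos'])
print(shift([.36,-.24,.22],0))
cv2.imwrite('pics/s3.png',cv2.resize(r.capture('side')[200:300,200:420,::-1],None,fx=3.5,fy=3.5))
E
```

```text
[0.5356 0.2321 0.1542] [ 0.17    0.397  -0.816   1.6364  0.3057  1.2323 -1.4926]
(array([ 0.0337, -0.4863, 45.017 ]), array([-0.4576,  0.2098, -0.0684]))
```

View pics/s3.png

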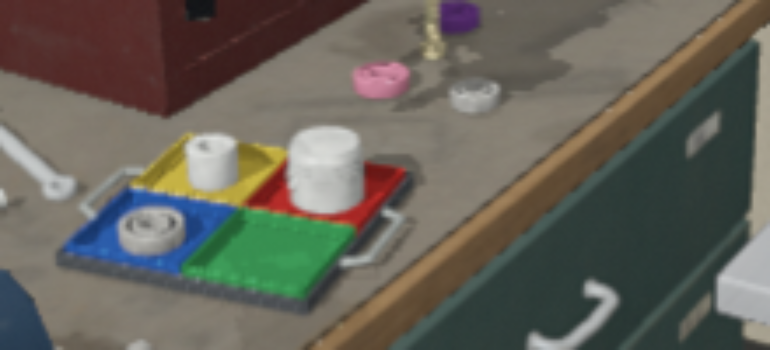

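The spacer stands in the yellow bin, at (212,160) in the crop. Next I'll check the steel bolt's tip and head in the earlier wrist views.

```bash
python3 - <<'E'
from h import *
a=cv2.imread('pics/w1.png')[115:160,340:390];b=cv2.imread('pics/w2.png')[115:160,450:500]
cv2.imwrite('pics/bolt.png',cv2.resize(np.hstack([a,b]),None,fx=8,fy=8,interpolation=cv2.INTER_CUBIC))
E
```

```text
(no output)
```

View pics/bolt.png

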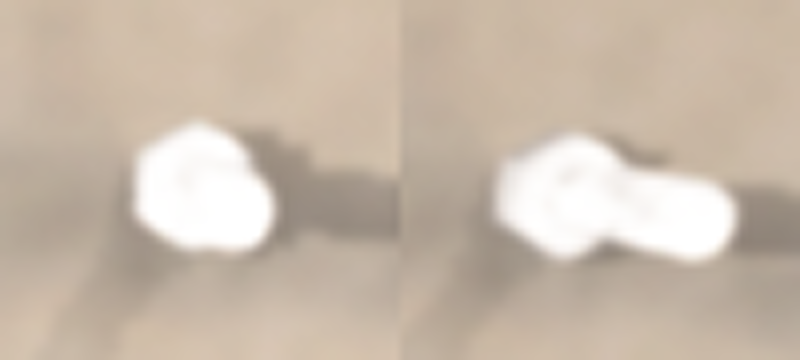

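The crop shows head and tip in both views. In w1 the head is at about (363.8,137.6) and the tip at (369.2,141.4). In w2 the head is at (469.8,139.1) and the tip at (486.8,142.0).

```bash
python3 - <<'E'
from h import *
A,B=[cam('wrist',pickle.load(open(f+'.pkl','rb'))) for f in('w1','w2')]
print(*tri(A,(363.8,137.6),B,(469.8,139.1)));print(*tri(A,(369.2,141.4),B,(486.8,142.)))
print(shift([.433,-.277,.11],45),r.sense()['position'])
E
```

```text
[ 0.4352 -0.2769  0.0059] 0.00041522287764256504
[ 0.4347 -0.278   0.0536] 0.0009554866715902948
(array([ 0.1368, -0.2215,  0.0051]), array([-0.4313,  0.2874,  0.0405])) [0.5346 0.2312 0.1515]
```

apply_moves --pt "0 0 0 -0.05 0.034 0 100" --pt "0 0 0 -0.1 0.067 0 100" --pt "0 0 0 -0.15 0.101 0 100" --pt "0 0 0 -0.2 0.134 0 100" --pt "0 0 0 -0.25 0.168 0 100" --pt "0 0 0 -0.3 0.202 0 100" --pt "0 0 0 -0.35 0.235 0 100" --pt "0 0 0 -0.4 0.269 0 100" --pt "0 0 0 -0.43 0.289 0.02 100" --pt "0 0 0 -0.43 0.289 0.05 100"

```text
time_s: 22.65
position: [0.4324, -0.2812, 0.0977]
ee_rot: [[0.711, 0.703, -0.0], [0.703, -0.711, -0.001], [-0.001, 0.0, -1.0]]
contact_force: [0.1, 0.7, -0.4]
gripper_width: 0.0866
finger_force: 0.0
```

apply_moves --pt "0 0 0 0 0 0 100" --pt "0 0 0 0 0 0 100"

```text
time_s: 22.9
position: [0.4343, -0.2774, 0.0993]
ee_rot: [[0.706, 0.708, 0.0], [0.708, -0.706, 0.0], [0.0, 0.0, -1.0]]
contact_force: [0.5, 0.5, 0.8]
gripper_width: 0.0868
finger_force: 0.0
```

```bash
python3 - <<'E'
from h import *
print(r.sense()['position'],shift([.435,-.2775,.03],45))
E
```

```text
[ 0.4343 -0.2774  0.0993] (array([ 0.0136, -0.0148,  0.0681]), array([0.0004, 0.0006, 0.0693]))
```

apply_moves --pt "0 0 0 0 0.001 0.035 100" --pt "0 0 0 0 0.001 0.06 60" --pt "0 0 0 0 0.001 0.069 40" --pt "0 0 0 0 0.001 0.069 30" --pt "0 0 0 0 0.001 0.069 25" --pt "0 0 0 0 0.001 0.069 20" --pt "0 0 0 0 0.001 0.069 15" --pt "0 0 0 0 0.001 0.069 5" --pt "0 0 0 0 0.001 0.069 5" --pt "0 0 0 0 0.001 0.069 5"

```text
time_s: 24.15
position: [0.4346, -0.2786, 0.0295]
ee_rot: [[0.707, 0.707, 0.0], [0.707, -0.707, -0.0], [0.0, 0.0, -1.0]]
contact_force: [-0.4, 0.8, -0.9]
gripper_width: 0.0143
finger_force: 29.8
```

apply_moves --pt "0 0 0 0 0 0 5" --pt "0 0 0 0 0 0 5" --pt "0 0 0 0 0 -0.03 5" --pt "0 0 0 0 0 -0.08 5" --pt "0 0 0 0 0 -0.12 5" --pt "0 0 0 0 0 -0.12 5"

```text
time_s: 24.9
position: [0.4362, -0.2795, 0.1526]
ee_rot: [[0.707, 0.707, 0.004], [0.707, -0.707, -0.004], [0.001, 0.006, -1.0]]
contact_force: [-0.3, 0.6, -1.4]
gripper_width: 0.014
finger_force: 29.8
```

```bash
python3 - <<'E'
from h import *
s=r.sense();print(s['position'],s['gripper_width'],s['finger_force'],shift([.422,.3048,.15],45))
cv2.imwrite('pics/s4.png',cv2.resize(r.capture('side')[90:220,330:450,::-1],None,fx=4,fy=4))
E
```

```text
[ 0.4362 -0.2795  0.1526] 0.013982260720013632 29.782185501535423 (array([ 0.3237, -0.0344, -0.0026]), array([ 0.4031, -0.4233,  0.0005]))
```

View pics/s4.png

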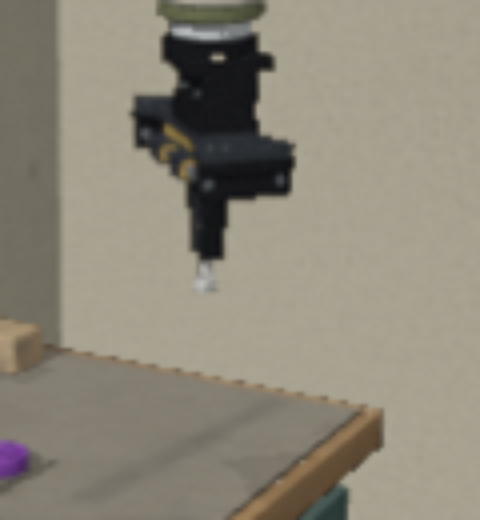

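The bolt hangs upright in the fingers at (205,275), with its head down. I'll carry it to the green bin.

apply_moves --pt "0 0 0 0.04 -0.042 0 5" --pt "0 0 0 0.08 -0.084 0 5" --pt "0 0 0 0.12 -0.126 0 5" --pt "0 0 0 0.16 -0.168 0 5" --pt "0 0 0 0.2 -0.21 0 5" --pt "0 0 0 0.24 -0.252 0 5" --pt "0 0 0 0.28 -0.294 0 5" --pt "0 0 0 0.32 -0.336 0 5" --pt "0 0 0 0.36 -0.378 0 5" --pt "0 0 0 0.4 -0.42 0 5"

```text
time_s: 26.2
position: [0.4199, 0.3023, 0.1482]
ee_rot: [[0.708, 0.706, -0.001], [0.706, -0.708, -0.001], [-0.001, -0.0, -1.0]]
contact_force: [1.8, -0.8, -0.5]
gripper_width: 0.0144
finger_force: 29.8
```

apply_moves --pt "0 0 0 0.003 -0.003 0 5" --pt "0 0 0 0.003 -0.003 0.03 5" --pt "0 0 0 0.003 -0.003 0.06 5" --pt "0 0 0 0.003 -0.003 0.08 5" --pt "0 0 0 0.003 -0.003 0.08 5" --pt "0 0 0 0.003 -0.003 0.08 5"

```text
time_s: 26.95
position: [0.4208, 0.3057, 0.0703]
ee_rot: [[0.707, 0.707, 0.001], [0.707, -0.707, 0.001], [0.001, 0.0, -1.0]]
contact_force: [-0.0, 0.7, 0.1]
gripper_width: 0.0144
finger_force: 29.8
```

```bash
python3 - <<'E'
from h import *
s=r.sense();print(s['position'],s['qpos'],s['gripper_width'],shift([.422,.3048,.037],45))
E
```

```text
[0.4208 0.3057 0.0703] [ 0.1232  0.4213 -0.9832  1.8686  0.4     1.0642 -1.8046] 0.014440056710838558 (array([ 0.0086, -0.0497, -0.0058]), array([0.0002, 0.0015, 0.0333]))
```

apply_moves --pt "0 0 0 0 0 0.02 5" --pt "0 0 0 0 0 0.03 5" --pt "0 0 0 0 0 0.033 5" --pt "0 0 0 0 0 0.0335 5" --pt "0 0 0 0 0 0.034 5" --pt "0 0 0 0 0 0.034 5" --pt "0 0 0 0 0 0.034 5"

```text
time_s: 27.82
position: [0.4205, 0.3055, 0.0357]
ee_rot: [[0.707, 0.707, 0.0], [0.707, -0.707, 0.0], [0.0, 0.0, -1.0]]
contact_force: [0.3, -2.0, -0.1]
gripper_width: 0.0138
finger_force: 29.8
```

apply_moves --pt "0 0 0 0 0 0.0008 5" --pt "0 0 0 0 0 0.0008 5" --pt "0 0 0 0 0 0.0008 5"

```text
time_s: 28.2
position: [0.4206, 0.3056, 0.0349]
ee_rot: [[0.707, 0.707, 0.0], [0.707, -0.707, 0.0], [0.0, 0.0, -1.0]]
contact_force: [-0.2, -0.6, 3.2]
gripper_width: 0.0144
finger_force: 30.0
```

Contact is now +3 N, so the bolt is on the bin floor. I'll release and retreat straight up.

apply_moves --pt "0 0 0 0 0 0 20" --pt "0 0 0 0 0 0 35" --pt "0 0 0 0 0 0 45" --pt "0 0 0 0 0 0 45" --pt "0 0 0 0 0 -0.02 45" --pt "0 0 0 0 0 -0.06 45" --pt "0 0 0 0 0 -0.12 45" --pt "0 0 0 0 0 -0.17 45" --pt "0 0 0 0 0 -0.2 45" --pt "0 0 0 0 0 -0.2 45"

```text
time_s: 29.45
position: [0.421, 0.3066, 0.2381]
ee_rot: [[0.707, 0.707, 0.005], [0.707, -0.707, 0.002], [0.004, 0.002, -1.0]]
contact_force: [-1.4, -0.3, -1.1]
gripper_width: 0.0393
finger_force: 0.0
```

apply_moves --pt "0 0 0 0 0 0 45" --pt "0 0 0 0 0 0 45" --pt "0 0 0 0 0 0 45" --pt "0 0 0 0 0 0 45"

```text
time_s: 29.95
position: [0.4202, 0.3054, 0.2344]
ee_rot: [[0.707, 0.707, -0.001], [0.707, -0.707, -0.0], [-0.001, -0.0, -1.0]]
contact_force: [1.0, -0.4, 0.5]
gripper_width: 0.0391
finger_force: 0.0
```

```bash
python3 - <<'E'
from h import *
cv2.imwrite('pics/s5.png',cv2.resize(r.capture('side')[180:300,200:420,::-1],None,fx=3.5,fy=3.5))
E
```

```text
(no output)
```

View pics/s5.png

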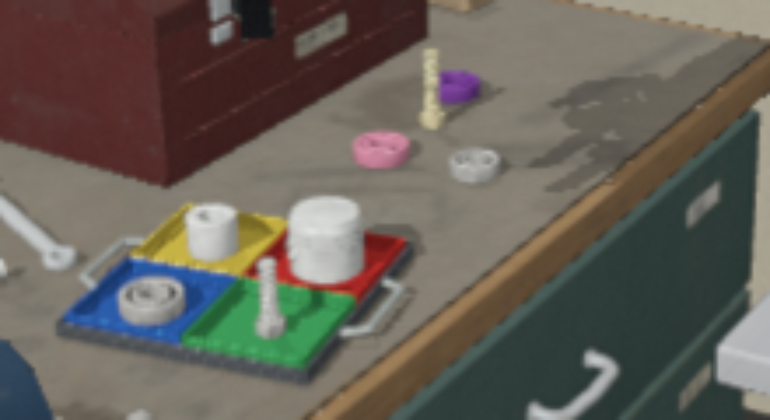

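All four parts stand upright in their bins, with the bolt at (268,298) in the green bin. The brass bolt (431,90) and the smaller bearing (475,165) have not been moved.

```bash
python3 -c "
from workcell import r
print(r.hand_in())"
```

```text
the job is handed in; nothing more can be done
None
```

The job is handed in: the piston is in the red bin, the larger bearing in blue, the spacer in yellow and the steel bolt in green, all upright; the smaller bearing and brass bolt were left standing, and it took about 30 s of robot time.

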